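# Pack the kiln crate

## Task

Finish packing this crate for the kiln, heaviest at the bottom and the most delicate on top: lay the loose kiln prop flat on the crate floor along the empty side, parallel to the prop already there, lay the small kiln shelf flat across both props, and stand the cup upright near the middle of the shelf. Lower every piece into place and let go of it there: nothing may be dropped, the cup must not tip over, and the other things on the bench stay where they are.

Things in the scene. Friction and masses are not known exactly. Their poses are not given: they have to be found in the camera images.
- crate: Open plywood carrying crate, fixed to the bench. Outside 218 (x) by 238 (y) by 92 mm high, walls 9 mm, floor 10 mm thick, so inside it measures 200 (x) by 220 (y) mm and is 82 mm deep. Hand holes in its two y walls. Origin at the centre of its underside, z up. One prop already lies in it along x, on its +y side; the -y side is the empty one.
- prop_packed: Solid kiln prop already in the crate: buff square bar, 140 mm long (its x axis) by 45 by 45 mm, about 0.58 kg, lying on the crate floor along the crate's x axis with its middle about 52 mm from the crate's middle towards +y. Origin at the centre of the bar.
- prop_loose: The loose solid kiln prop, the heaviest piece on the bench: the same buff square bar, 140 mm long (its x axis) by 45 by 45 mm, about 0.58 kg, lying on its side on the bench. Origin at the centre of the bar, z up. About 52 mm from the crate's middle towards -y leaves room for fingers on both sides.
- kiln_shelf: Small kiln shelf: flat buff slab with a whitish upper face, 150 mm long (its x axis) by 66 mm wide (its y axis) by 14 mm thick, about 0.29 kg, lying flat on the bench. Origin at the centre of the slab, z up. Lying across the two props its underside is 55 mm above the bench.
- cup: Bisque-fired terracotta cup without a handle, open at the top: straight outside 62 mm in diameter, narrowing to 54 mm in the lowest 10 mm, 75 mm high, wall 5 mm, about 0.13 kg, brittle. It stands upright on the bench. Origin at the centre of its underside, z up. On the shelf its underside is 69 mm above the bench.
- stilt: Bystander: whitish three-armed kiln stilt, about 84 mm across and 27 mm high. Origin at the centre of its underside.
- paddle: Bystander: flat wooden clay paddle, 200 mm long, 62 mm wide, 16 mm thick, lying on the bench, blade towards its +x. Origin on its underside, half way along.
- glaze_jar: Bystander: blue-green jar with a white cap, 76 mm in diameter and 95 mm high. Origin at the centre of its underside.

How it is judged:
By the outcome, as a careful person would: the job done as asked, in the order asked, and still so for the second after the job is handed in, with the robot touching nothing.
It also fails if it takes over 72 s, if anything falls off the work surface, if the arm or the gripper's body presses on something with over 40 N, if the wrist force passes 120 N, or if a joint passes its speed limit or range.

## Robot

A 6-joint arm with a two-finger parallel gripper is mounted at the origin on the work surface. World frame = base frame: x ahead of the robot, y to its left, z up, the work surface at z = 0. Lengths are in m, angles in degrees, forces in N, time in s.
With the tool pointing down it reaches from about 0.425 to 0.95 m from the base axis. Payload 3.5 kg.
Tool frame: the origin (TCP) lies on the centre line of the jaws, within the pads' length; the fingertips stand 17 mm ahead of it and the grasp point (between the pads) lies 2 mm behind it; z points along the fingers, y is the direction in which the jaws open and shut (so a half turn about z gives the same grasp; the last joint's range is limited). The gripper opens to 85 mm and grips with 20 to 120 N. Pads are 22 mm wide; open, the fingers measure 114 mm over their backs; the gripper's body (76 mm by 85 mm) begins 54 mm behind the grasp point. The pads swing forward as they close: fully open they stand 13 mm farther back than shut.
Start: joints at [66.177, 16.404, 90.338, -0, 73.258, -8.594], TCP at [0.177, 0.651, 0.248] pointing down, gripper open.
Joint ranges: [-158.93, 158.93], [-51.34, 127.21], [12.03, 142.37], [-87.48, 267.48], [13.55, 161.25], [-162.69, 162.69]. Speed limits (degrees/s): [159.86, 159.86, 180, 180, 180, 180].

## Interface

Orientations are given as a 3x3 rotation matrix whose columns are the frame's x, y, z axes.
In Python, from bench import * gives the robot as it stands. The module is installed in compiled form; this text tells all that it offers.
- The arm moves only by the tool move_arm, never from a script. Its argument "series" is text: rows parted by semicolons, each of 5 numbers parted by spaces: the opening, from 0 (shut) to 1 (fully open), then the shift along the tool's x, y, z in m, then the turn about the tool's z in degrees. In form: fingers x y z spin; .... A call has 1 to 12 rows; each row shifts and turns the commanded pose from where the row before left it, along the tool's axes as they then stand; what a row does not reach is not made up. A row lasts 1/12 s, in which the tool goes at most 41.7 mm and 7.16 degrees, less where a joint would pass 70% of its speed; a pose out of reach is approached as far as the arm can. A call is refused whole if a number of a shift passes 0.0417 or a number of a turn 7.16, either way. A call with a gripper value outside its range is refused whole. The fingers move at their own pace and stop on an object; "force" is the grip in N (left out, the last holds). Time passes only in rows, so rows that do not move let the fingers close. It gives the time, the measured TCP pose, the force and the opening at its end, in the units of the state.
- get_obs(): the state, without advancing time (a new reading comes with each control period).
- snapshot(name): name is "side" or "top" or "wrist"; returns the picture (480x640x3 uint8, red, green, blue); there is no depth.
- camera_params(name): a dict with "K" (3x3 intrinsics, pixels), "distortion" ([k1, k2, p1, p2, k3] as OpenCV has them; the pictures are not rectified), "R" (3x3) and "t" (3): a world point X has camera coordinates R X + t. Camera axes: x right, y down, z forward; pixel columns grow to the right and rows downward; lengths in m; the calibration is good to about 2 mm. A picture is of the moment at which its call begins: read the wrist's pose just before it. camera_params takes no time and is no camera call; for the wrist camera it gives the pose at the moment of the call.
- finish_job(): hands the job in, once; it reports no verdict.
The state is a dict: "t": time; "qpos": joint angles; "joint_velocities": joint speeds; "joint_efforts": joint torques, N m; "tcp_pos": TCP position; "tool_rot": TCP orientation; "force": force on the tool from outside, world axes, zero at the start; "moment": the same for the moment, N m; "gripper_width": finger opening in m.
Only numpy, scipy, OpenCV 4.12 (cv2) and the standard library are available. Lean on these libraries where they do the work, as an engineer would, in place of code of your own. Each camera call takes 0.05 s, during which the arm holds its last target. There are 200 camera calls.

## Working session

There is one attempt and no reset: what is moved stays moved. The work goes in short steps, Python scripts to look and compute and a tool call to move; the robot and the scene stay as the last step left them, time stands still between calls to the robot, and variables do not carry over. Pictures are saved under pics/ and viewed, about 8 in all and at most 12, crops included, and the job is handed in when it is done.

Besides the shell and the picture viewer there is one more tool, called after "Emit:" by a JSON object that holds its "name" and its "arguments", one argument or row to a line. move_arm: Moves the arm, as the interface text tells. Its arguments: {"type":"object","properties":{"series":{"type":"string"},"force":{"type":"number"}},"required":["series"]}

```bash
mkdir -p pics; python3 - <<'E'
from bench import *
import cv2, numpy as np
o=get_obs(); print(o['t'],o['tcp_pos'],o['tool_rot'],o['gripper_width'],o['force'])
for n in ['top','side']:
    cv2.imwrite(f'pics/{n}0.png',snapshot(n)[:,:,::-1]); p=camera_params(n)
    print(n,p['K'],p['distortion'],p['R'],p['t'])
E
```

```text
0.0 [0.177049   0.65073804 0.24694306] [[-9.64878559e-01  2.62694743e-01 -9.16093938e-04]
 [ 2.62696146e-01  9.64876221e-01 -2.14805840e-03]
 [ 3.19633607e-04 -2.31326984e-03 -9.99997273e-01]] 0.08552527442311363 [ 0.61774223 -0.26650182  0.01966717]
top [[620.71994729   0.         322.4398054 ]
 [  0.         620.71994729 242.50112262]
 [  0.           0.           1.        ]] [0.01367454 0.         0.         0.         0.        ] [[-0.02772651 -0.9996124  -0.00250724]
 [-0.9841645   0.02773715 -0.17507397]
 [ 0.17507565 -0.00238665 -0.98455209]] [0.01833868 0.60927847 1.11477318]
side [[563.24348542   0.         316.1108275 ]
 [  0.         563.24348542 240.99547558]
 [  0.           0.           1.        ]] [-0.15376494  0.          0.          0.          0.        ] [[-0.98909704 -0.14664083 -0.01354688]
 [-0.06691362  0.52946066 -0.84569142]
 [ 0.13118543 -0.83556441 -0.53350024]] [0.61093395 0.1041884  1.27956967]
```

View pics/top0.png

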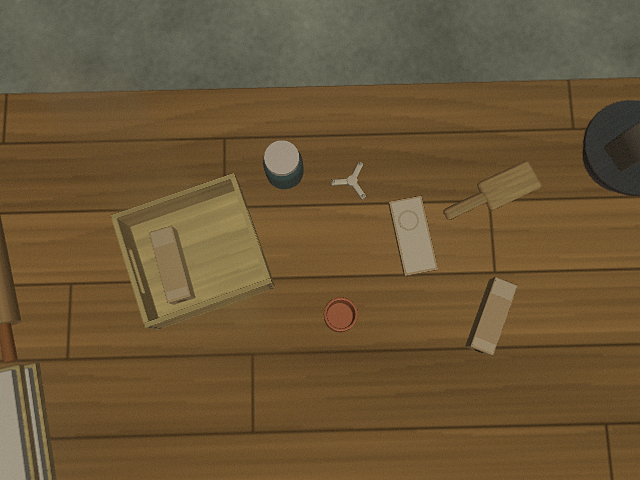

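View pics/side0.png

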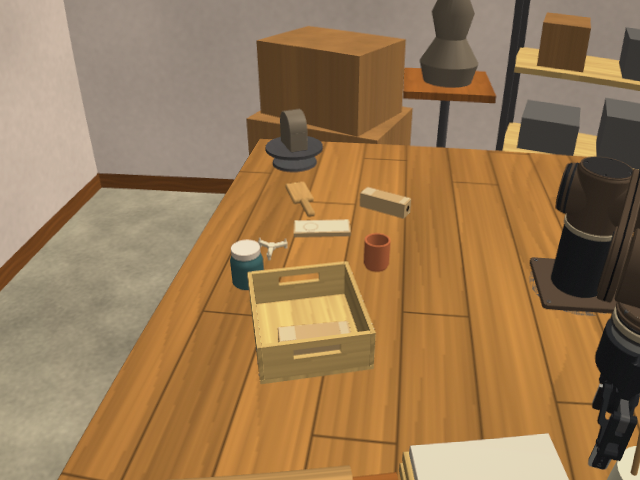

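Top view: the crate's corners are at about (113,216), (236,176), (271,286) and (150,326), and its prop is at about (170,265). The cup is at (340,315), the shelf at (413,236) and the loose prop at (493,316). I'll enlarge these for accurate corners.

```bash
python3 - <<'E'
import cv2
i=cv2.imread('pics/top0.png')
cv2.imwrite('pics/c1.png',cv2.resize(i[165:335,100:290],None,fx=3.5,fy=3.5,interpolation=cv2.INTER_CUBIC))
cv2.imwrite('pics/c2.png',cv2.resize(i[190:360,315:535],None,fx=3.5,fy=3.5,interpolation=cv2.INTER_CUBIC))
E
```

```text
(no output)
```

View pics/c1.png

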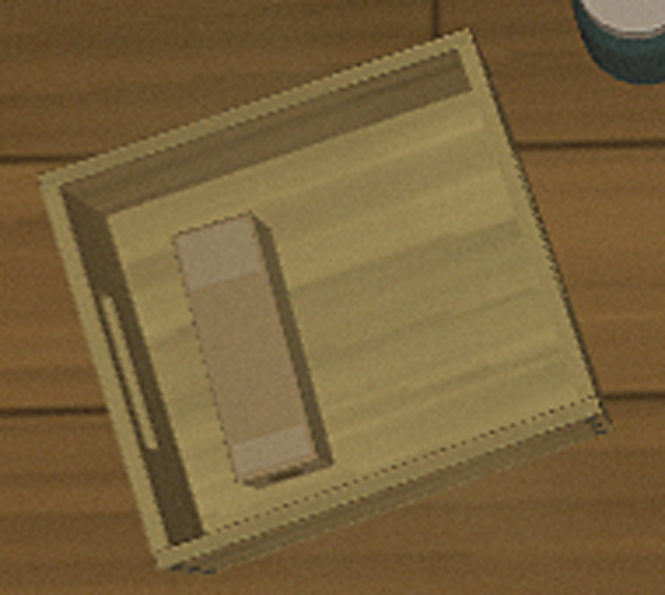

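View pics/c2.png

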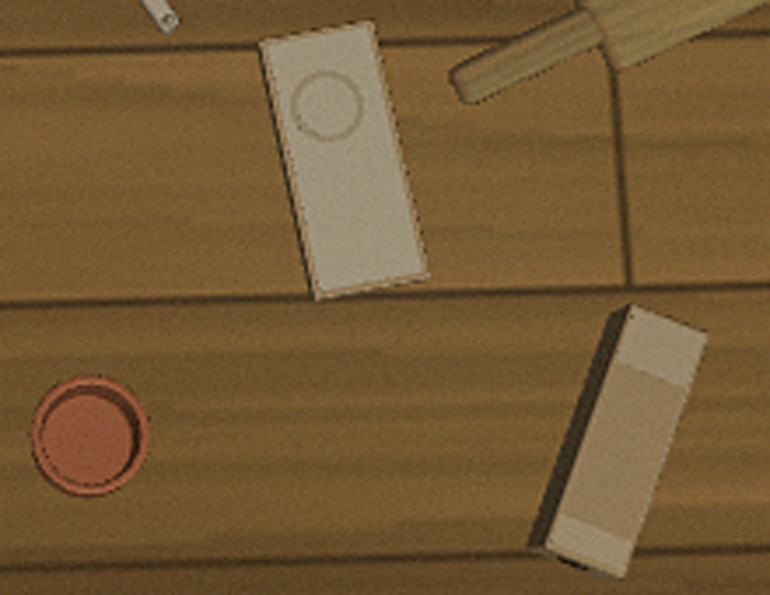

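```bash
cat > h.py <<'E'
from bench import *
import cv2, numpy as np
def px2w(cam,uv,z):
    p=camera_params(cam) if isinstance(cam,str) else cam
    uv=np.array(uv,float).reshape(-1,1,2)
    n=cv2.undistortPoints(uv,np.array(p['K']),np.array(p['distortion'])).reshape(-1,2)
    R=np.array(p['R']);t=np.array(p['t']); C=-R.T@t
    d=np.c_[n,np.ones(len(n))]@R
    return (C+d*((z-C[2])/d[:,2])[:,None])[:,:2]
def w2px(cam,X):
    p=camera_params(cam) if isinstance(cam,str) else cam
    return cv2.projectPoints(np.array(X,float).reshape(-1,1,3),cv2.Rodrigues(np.array(p['R']))[0],np.array(p['t']),np.array(p['K']),np.array(p['distortion']))[0].reshape(-1,2)
def crop(uv,x0,y0,s): return np.array([x0,y0])+(np.array(uv,float)+.5)/s-.5
def rect(n,w):
    e=np.linalg.norm(w-np.roll(w,-1,0),axis=1)
    # long axis: mean of both long edges
    d=[(w[(i+1)%4]-w[i]) for i in range(4)]
    v=d[1]-d[3]
    print(n,'c',w.mean(0).round(4),'edges',e.round(4),'ang edge12',np.degrees(np.arctan2(v[1],v[0])).round(2))
E
python3 - <<'E'
from h import *
P=lambda uv,x,y,z: px2w('top',crop(uv,x,y,3.5),z)
rect('crate',P([(40,177),(468,30),(607,403),(160,568)],100,165,.092))
rect('packed',P([(176,236),(252,213),(316,458),(238,480)],100,165,.055))
rect('shelf',P([(262,43),(373,21),(429,274),(316,298)],315,190,.014))
rect('loose',P([(632,306),(707,338),(624,577),(548,546)],315,190,.045))
print('cup',P([(90,436)],315,190,.075),P([(32,436),(148,436),(90,377),(90,495)],315,190,.075))
E
```

```text
crate c [0.5997 0.2406] edges [0.2359 0.2131 0.2407 0.2158] ang edge12 -161.2
packed c [0.5778 0.2877] edges [0.0423 0.1381 0.0423 0.137 ] ang edge12 -164.98
shelf c [ 0.6271 -0.1761] edges [0.064  0.1463 0.064  0.1469] ang edge12 -171.0
loose c [ 0.4647 -0.3131] edges [0.0427 0.1353 0.0422 0.1364] ang edge12 156.67
cup [[ 0.47306667 -0.0274097 ]] [[ 0.47390151  0.0025755 ]
 [ 0.47223451 -0.05738913]
 [ 0.50355638 -0.02841205]
 [ 0.44287175 -0.02641639]]
```

Emit:
{"name": "move_arm", "arguments": {
  "series": "1 -0.0315 -0.0212 0 0;1 -0.0315 -0.0212 0 0;1 -0.0315 -0.0212 0 0;1 -0.0315 -0.0212 0 0;1 -0.0315 -0.0212 0 0;1 -0.0315 -0.0212 0 0;1 -0.0315 -0.0212 0 0;1 -0.0315 -0.0212 0 0;1 -0.0315 -0.0212 0 0;1 -0.0315 -0.0212 0 0;1 -0.0315 -0.0212 0 0;1 -0.0315 -0.0212 0 0",
  "force": 60
}}

```text
t: 1.1
tcp_pos: [0.4758, 0.3048, 0.2479]
tool_rot: [[-0.965, 0.263, -0.001], [0.263, 0.965, -0.0], [0.001, -0.0, -1.0]]
force: [0.1, 0.5, -1.1]
gripper_width: 0.0853
```

Emit:
{"name": "move_arm", "arguments": {
  "series": "1 -0.0315 -0.0212 0 0;1 -0.0315 -0.0212 0 0;1 -0.0315 -0.0212 0 0;1 0 0 0 0;1 0 0 0 0"
}}

```text
t: 1.52
tcp_pos: [0.5504, 0.2186, 0.2475]
tool_rot: [[-0.964, 0.266, -0.001], [0.266, 0.964, -0.0], [0.001, -0.0, -1.0]]
force: [0.3, 0.7, -0.6]
gripper_width: 0.0853
```

```bash
python3 - <<'E'
from h import *
o=get_obs(); print(o['t'],o['tcp_pos'],o['qpos'])
p=camera_params('wrist'); s=snapshot('wrist'); cv2.imwrite('pics/w1.png',s[:,:,::-1])
import pickle; pickle.dump(p,open('w1.pkl','wb')); print(p['K'][0],p['R'],p['t'],-np.array(p['R']).T@p['t'])
E
```

```text
1.5167 [0.55039028 0.21862959 0.24754722] [ 1.18490266e+01  6.14346594e+00  1.02326256e+02  1.49303832e-02
  7.16140425e+01 -6.27146161e+01]
[335.86055691   0.         319.06122249] [[ 0.26685152  0.96373678 -0.00129673]
 [ 0.91176508 -0.2520246   0.32429622]
 [ 0.31220938 -0.08772125 -0.94595469]] [-0.35678811 -0.48932262  0.22579318] [0.47086198 0.24033535 0.37181294]
```

View pics/w1.png

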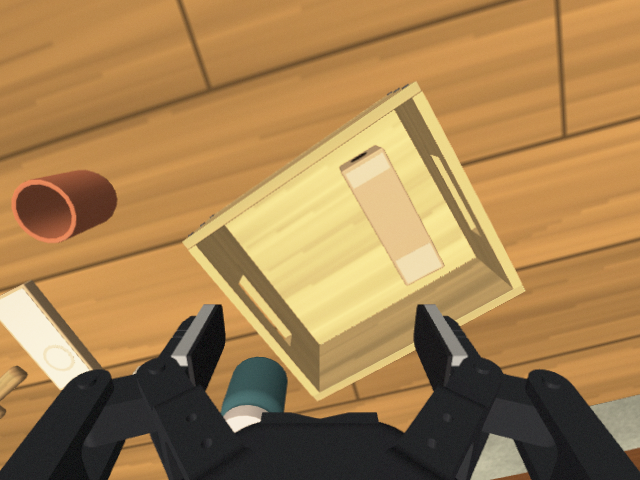

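Wrist view: the outer rim corners are at (418,82), (525,291), (318,401) and (184,242). The packed prop's top corners are at (341,166), (382,148), (443,267) and (407,284).

```bash
python3 - <<'E'
from h import *
import pickle; p=pickle.load(open('w1.pkl','rb'))
W=px2w(p,[(184,242),(418,82),(525,291),(318,401)],.092); rect('crate',W)
print([np.degrees(np.arctan2(*(W[(i+1)%4]-W[i])[::-1])).round(1) for i in range(4)])
rect('packed',px2w(p,[(341,166),(382,148),(443,267),(407,284)],.055))
from scipy.optimize import minimize
# reprojection fit (top + wrist) of rectangles
def fit(name,hx,hy,z,x0,obs):
    def pts(q):
        c,s=np.cos(q[2]),np.sin(q[2]); k=np.array([(-hx,-hy),(-hx,hy),(hx,hy),(hx,-hy)])
        return np.c_[k@np.array([[c,s],[-s,c]])+q[:2],np.full(4,z)]
    def cost(q):
        X=pts(q); r=0
        for cam,uv in obs:
            d=np.linalg.norm(w2px(cam,X)[:,None]-np.array(uv)[None],axis=2).min(0); r+=(d**2).sum()
        return r
    r=minimize(cost,x0,method='Nelder-Mead',options=dict(xatol=1e-5,fatol=1e-4))
    print(name,r.x[:2].round(4),np.degrees(r.x[2]).round(2),'rms px',np.sqrt(r.fun/4/len(obs)).round(2))
t=camera_params('top'); C=lambda a,x,y: crop(a,x,y,3.5)
ct=C([(40,177),(468,30),(607,403),(160,568)],100,165); cw=[(184,242),(418,82),(525,291),(318,401)]
pt=C([(176,236),(252,213),(316,458),(238,480)],100,165); pw=[(341,166),(382,148),(443,267),(407,284)]
for o in ([(t,ct)],[(p,cw)],[(t,ct),(p,cw)]): fit('crate',.109,.119,.092,[.6,.24,.3],o)
for o in ([(t,pt)],[(p,pw)],[(t,pt),(p,pw)]): fit('packed',.07,.0225,.055,[.58,.29,.3],o)
fit('shelf',.075,.033,.014,[.627,-.176,.15],[(t,C([(262,43),(373,21),(429,274),(316,298)],315,190))])
fit('loose',.07,.0225,.045,[.465,-.313,-.4],[(t,C([(632,306),(707,338),(624,577),(548,546)],315,190))])
E
```

```text
crate c [0.6005 0.2425] edges [0.235  0.2144 0.2348 0.2155] ang edge12 18.0
[np.float64(108.1), np.float64(18.0), np.float64(-71.6), np.float64(-162.0)]
packed c [0.5771 0.2878] edges [0.0406 0.1379 0.0405 0.1413] ang edge12 15.09
crate [0.5998 0.2406] 18.66 rms px 1.23
crate [0.6014 0.2424] 18.12 rms px 2.29
crate [0.6011 0.242 ] 18.22 rms px 2.07
packed [0.5778 0.2877] 15.03 rms px 0.98
packed [0.5773 0.2877] 14.71 rms px 3.06
packed [0.5774 0.2877] 14.78 rms px 2.29
shelf [ 0.6272 -0.1761] 9.16 rms px 1.05
loose [ 0.4647 -0.3131] -23.48 rms px 1.33
```

Emit:
{"name": "move_arm", "arguments": {
  "series": "1 -0.0042 -0.0382 0 0;1 -0.0042 -0.0382 0 0;1 -0.0042 -0.0382 0 0;1 -0.0042 -0.0382 0 0;1 -0.0042 -0.0382 0 0;1 -0.0042 -0.0382 0 0;1 -0.0042 -0.0382 0 0;1 -0.0042 -0.0382 0 0;1 -0.0042 -0.0382 0 0;1 -0.0042 -0.0382 0 0;1 -0.0042 -0.0382 0 0;1 -0.0042 -0.0382 0 0"
}}

```text
t: 2.57
tcp_pos: [0.4775, -0.235, 0.2483]
tool_rot: [[-0.966, 0.26, 0.0], [0.26, 0.966, 0.0], [-0.0, 0.0, -1.0]]
force: [1.1, 0.3, 0.5]
gripper_width: 0.0853
```

Emit:
{"name": "move_arm", "arguments": {
  "series": "1 -0.0042 -0.0382 0 0;1 -0.0042 -0.0382 0 0;1 0 0 0.03 4;1 0 0 0.03 4;1 0 0 0.03 0;1 0 0 0 0;1 0 0 0 0"
}}

```text
t: 3.15
tcp_pos: [0.4653, -0.3088, 0.1566]
tool_rot: [[-0.92, 0.393, -0.004], [0.393, 0.92, 0.004], [0.005, 0.002, -1.0]]
force: [0.5, -0.3, 0.5]
gripper_width: 0.0856
```

```bash
cat >> h.py <<'E'
def go(x,y,z,yaw=None):
    "tool-axis shift (before the turn) and turn needed to reach a TCP target; yaw = world angle of tool y (mod 180)"
    o=get_obs(); R=np.array(o['tool_rot']); d=R.T@(np.array([x,y,z])-o['tcp_pos'])
    a=np.degrees(np.arctan2(R[1,1],R[0,1]))
    s=None if yaw is None else (a-yaw+90)%180-90
    print('t',o['t'],'tcp',np.round(o['tcp_pos'],4),'yaw',a.round(2),'q6',np.round(o['qpos'][5],1),'shift',d.round(4),'spin',s,'F',np.round(o['force'],1))
E
python3 - <<'E'
from h import *
go(.4647,-.3131,.03,66.5)
p=camera_params('wrist'); s=snapshot('wrist'); cv2.imwrite('pics/w2.png',s[:,:,::-1])
a=np.radians(-23.5);k=np.array([(-.07,-.0225),(-.07,.0225),(.07,.0225),(.07,-.0225)])
X=k@np.array([[np.cos(a),np.sin(a)],[-np.sin(a),np.cos(a)]])+[.4647,-.3131]
print(w2px(p,np.c_[X,np.full(4,.045)]).round())
E
```

```text
t 3.15 tcp [ 0.4653 -0.3088  0.1566] yaw 66.89 q6 -110.9 shift [-0.0017 -0.0044  0.1265] spin 0.38789816953618583 F [ 0.5 -0.3  0.5]
[[281. 144.]
 [347. 145.]
 [341. 323.]
 [286. 323.]]
```

View pics/w2.png

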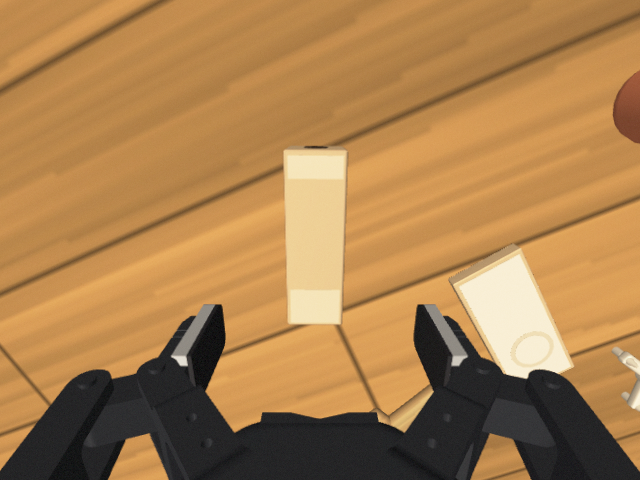

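Prop top corners at (285,150), (347,150), (341,323) and (288,323), within 5 px of the prediction. I'll go down, grip and lift a little.

Emit:
{"name": "move_arm", "arguments": {
  "series": "1 -0.0017 -0.0045 0.03 0.4;1 0 0 0.03 0;1 0 0 0.03 0;1 0 0 0.022 0;1 0 0 0.0145 0;1 0 0 0 0;0 0 0 0 0;0 0 0 0 0;0 0 0 0 0;0 0 0 0 0;0 0 0 0 0;0 0 0 0 0",
  "force": 70
}}

```text
t: 4.2
tcp_pos: [0.4678, -0.3167, 0.0349]
tool_rot: [[-0.916, 0.401, 0.005], [0.401, 0.916, -0.002], [-0.005, 0.0, -1.0]]
force: [1.9, 3.0, 6.0]
gripper_width: 0.0438
```

Emit:
{"name": "move_arm", "arguments": {
  "series": "0 0 0 -0.01 0;0 0 0 -0.02 0;0 0 0 -0.03 0;0 0 0 -0.03 0;0 0 0 -0.03 0;0 0 0 0 0;0 0 0 0 0"
}}

```text
t: 4.78
tcp_pos: [0.4663, -0.3167, 0.1539]
tool_rot: [[-0.916, 0.401, 0.003], [0.401, 0.916, -0.003], [-0.004, -0.002, -1.0]]
force: [0.3, 0.0, -6.0]
gripper_width: 0.0436
```

```bash
python3 - <<'E'
from h import *
go(.6134,.1904,.17,105.5)
cv2.imwrite('pics/w3.png',snapshot('wrist')[:,:,::-1])
E
```

```text
t 4.7833 tcp [ 0.4663 -0.3167  0.1539] yaw 66.38 q6 -110.9 shift [ 0.0683  0.5235 -0.0174] spin -39.12199361890447 F [ 0.3  0.  -6. ]
```

Emit:
{"name": "move_arm", "arguments": {
  "series": "0 0.002 0.016 -0.026 0;0 0.0042 0.0328 0 0;0 0.0042 0.0328 0 0;0 0.0042 0.0328 0 0;0 0.0042 0.0328 0 0;0 0.0042 0.0328 0 0;0 0.0042 0.0328 0 0;0 0.0042 0.0328 0 0;0 0.0042 0.0328 0 0;0 0.0042 0.0328 0 0;0 0.0042 0.0328 0 0;0 0.0042 0.0328 0 0"
}}

```text
t: 5.83
tcp_pos: [0.5705, 0.0504, 0.1739]
tool_rot: [[-0.916, 0.401, -0.007], [0.401, 0.916, 0.0], [0.007, -0.002, -1.0]]
force: [0.6, 0.1, -4.7]
gripper_width: 0.0437
```

Emit:
{"name": "move_arm", "arguments": {
  "series": "0 0.0042 0.0328 0 0;0 0.0042 0.0328 0 0;0 0.0042 0.0328 0 0;0 0.0042 0.0328 0 0;0 0.002 0.016 0 0;0 0 0 0 -6.5;0 0 0 0 -6.5;0 0 0 0 -6.5;0 0 0 0 -6.5;0 0 0 0 -6.5;0 0 0 0 -6.5;0 0 0 0 0"
}}

```text
t: 6.83
tcp_pos: [0.6125, 0.1903, 0.1742]
tool_rot: [[-0.964, -0.267, -0.006], [-0.267, 0.964, -0.001], [0.006, 0.0, -1.0]]
force: [-0.2, 0.1, -5.2]
gripper_width: 0.0436
```

Emit:
{"name": "move_arm", "arguments": {
  "series": "0 0 0 0 0;0 0 0 0 0"
}}

```text
t: 7.0
tcp_pos: [0.6135, 0.1906, 0.176]
tool_rot: [[-0.965, -0.262, -0.003], [-0.262, 0.965, -0.001], [0.003, 0.0, -1.0]]
force: [-0.1, -0.3, -5.2]
gripper_width: 0.0436
```

```bash
python3 - <<'E'
from h import *
go(.615,.191,.0449,105.5)
cv2.imwrite('pics/w4.png',snapshot('wrist')[:,:,::-1])
import pickle; pickle.dump(camera_params('wrist'),open('w4.pkl','wb'))
E
```

```text
t 7.0 tcp [0.6135 0.1906 0.176 ] yaw 105.22 q6 -97.0 shift [-2.000e-03 -1.000e-04  1.311e-01] spin -0.2820645946114837 F [-0.1 -0.3 -5.2]
```

View pics/w4.png

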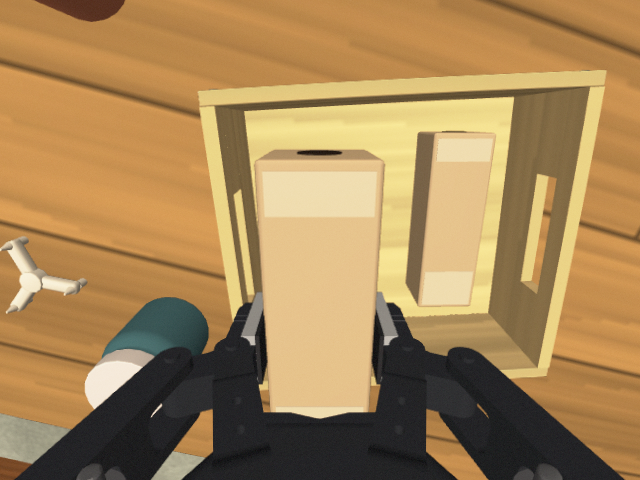

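The held prop hangs level. Its far top edge runs (257,163)–(383,163), and the crate opening below it is clear. I'll check its offset along the tool's x axis.

```bash
python3 - <<'E'
from h import *
import pickle; p=pickle.load(open('w4.pkl','rb'))
w=px2w(p,[(257,163),(383,163)],.186); print(w, np.linalg.norm(w[0]-w[1]))
R=np.array(get_obs()['tool_rot'])[:2,:2]; print((w-np.array(get_obs()['tcp_pos'])[:2])@R)
W=px2w(p,[(200,93),(605,72),(548,376)],.092); print(W)
q=px2w(p,[(437,136),(494,136),(470,305),(419,305)],.055); rect('packed',q)
E
```

```text
[[0.5518071  0.15114807]
 [0.54067961 0.19203993]] 0.04237882757135937
[[ 0.07015028 -0.02185965]
 [ 0.07013078  0.02051917]]
[[0.53575859 0.09712286]
 [0.46241073 0.31887357]
 [0.66580908 0.38864238]]
packed c [0.5797 0.288 ] edges [0.0406 0.1353 0.0429 0.1348] ang edge12 15.76
```

Emit:
{"name": "move_arm", "arguments": {
  "series": "0 0 0 0.025 0;0 0 0 0.03 0;0 0 0 0.03 0;0 0 0 0.02 0;0 0 0 0.012 0;0 0 0 0.005 0;0 0 0 0 0;0 0 0 0.003 0;0 0 0 0.002 0;0 0 0 0 0"
}}

```text
t: 7.88
tcp_pos: [0.6153, 0.1912, 0.0523]
tool_rot: [[-0.964, -0.265, 0.003], [-0.265, 0.964, 0.0], [-0.003, -0.0, -1.0]]
force: [0.1, 0.9, -5.1]
gripper_width: 0.0436
```

Emit:
{"name": "move_arm", "arguments": {
  "series": "0 0 0 0.002 0;0 0 0 0.002 0;0 0 0 0 0;0 0 0 0 0"
}}

```text
t: 8.22
tcp_pos: [0.6144, 0.1915, 0.0471]
tool_rot: [[-0.964, -0.265, 0.001], [-0.265, 0.964, 0.001], [-0.001, 0.0, -1.0]]
force: [0.6, 2.9, -4.5]
gripper_width: 0.0439
```

Emit:
{"name": "move_arm", "arguments": {
  "series": "0 0 0 0.0015 0;0 0 0 0.0015 0;0 0 0 0 0;0 0 0 0 0"
}}

```text
t: 8.55
tcp_pos: [0.6146, 0.192, 0.0451]
tool_rot: [[-0.964, -0.265, 0.001], [-0.265, 0.964, 0.001], [-0.001, 0.001, -1.0]]
force: [-2.2, 4.3, 0.6]
gripper_width: 0.0443
```

Emit:
{"name": "move_arm", "arguments": {
  "series": "0 0 0 0.001 0;0 0 0 0 0;0.62 0 0 0 0;0.66 0 0 0 0;0.68 0 0 0 0;0.68 0 0 0 0;0.68 0 0 0 0"
}}

```text
t: 9.13
tcp_pos: [0.6133, 0.1968, 0.0455]
tool_rot: [[-0.964, -0.265, -0.001], [-0.265, 0.964, 0.008], [-0.001, 0.008, -1.0]]
force: [-10.5, 19.2, 6.6]
gripper_width: 0.0584
```

```bash
python3 - <<'E'
from h import *
go(.6134,.1904,.0449,105.5)
a=snapshot('wrist')[:,:,::-1]; b=snapshot('side')[250:390,235:385,::-1]; c=snapshot('top')[165:335,100:290,::-1]
b=cv2.resize(b,(400,373),interpolation=cv2.INTER_CUBIC);c=cv2.resize(c,(400,358),interpolation=cv2.INTER_CUBIC)
a=cv2.resize(a[:,100:],(400,356))
im=np.zeros((740,800,3),np.uint8); im[:356,:400]=a; im[:358,400:]=c; im[360:733,:400]=b
cv2.imwrite('pics/m5.png',cv2.resize(im[:735],(640,588)))
E
```

```text
t 9.1333 tcp [0.6133 0.1968 0.0455] yaw 105.37 q6 -97.1 shift [ 0.0016 -0.0062  0.0005] spin -0.1320394871259083 F [-10.5  19.2   6.6]
```

View pics/m5.png

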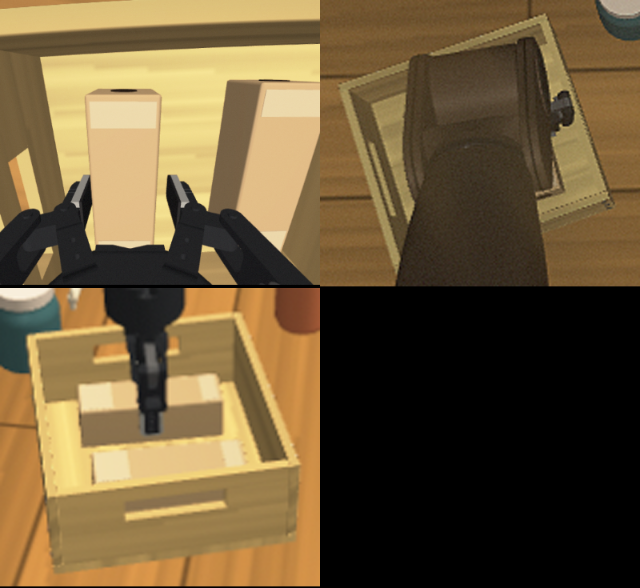

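The prop lies on the floor, released on both sides, but the finger linkage leans on the -y wall. I'll shift the command towards +y to relieve it, then lift slowly.

Emit:
{"name": "move_arm", "arguments": {
  "series": "0.68 0 0.003 0 0;0.66 0 0.003 0 0;0.66 0 0 0 0;0.66 0 0 0 0"
}}

```text
t: 9.62
tcp_pos: [0.6138, 0.1967, 0.0438]
tool_rot: [[-0.964, -0.265, 0.002], [-0.265, 0.964, 0.0], [-0.002, -0.0, -1.0]]
force: [-1.5, 2.7, 1.8]
gripper_width: 0.0566
```

Emit:
{"name": "move_arm", "arguments": {
  "series": "0.66 0 0.001 -0.008 0;0.66 0 0 -0.015 0;0.66 0 0 -0.02 0;0.66 0 0 -0.03 0;0.66 0 0 -0.04 0;0.8 0 0 -0.04 0;1 0 0 -0.03 0;1 0 0 0 0;1 0 0 0 0"
}}

```text
t: 10.37
tcp_pos: [0.6144, 0.1974, 0.2312]
tool_rot: [[-0.964, -0.264, 0.008], [-0.264, 0.964, 0.001], [-0.008, -0.001, -1.0]]
force: [-0.6, -0.4, -0.8]
gripper_width: 0.0858
```

```bash
python3 - <<'E'
from h import *
go(.627,-.176,.0,99.1)
p=camera_params('wrist'); s=snapshot('wrist'); cv2.imwrite('pics/w6.png',s[:,:,::-1])
import pickle; pickle.dump(p,open('w6.pkl','wb'))
E
```

```text
t 10.3667 tcp [0.6144 0.1974 0.2312] yaw 105.33 q6 -96.5 shift [ 0.0885 -0.3632  0.2309] spin 6.2257112277241475 F [-0.6 -0.4 -0.8]
```

View pics/w6.png

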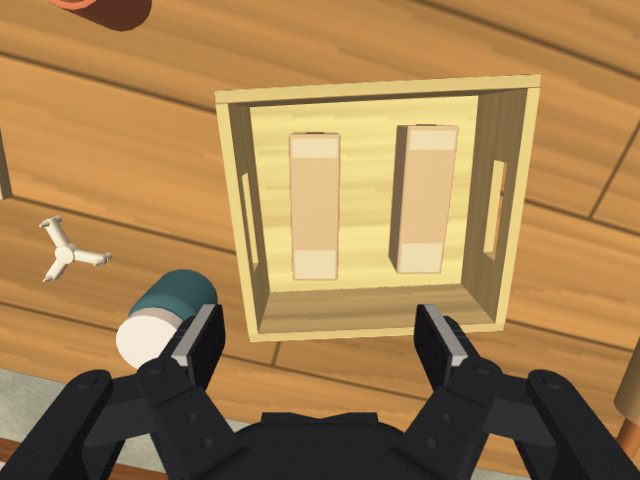

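Both props lie flat and parallel. Top corners: loose (290,135), (340,135), (338,279), (292,279); packed (408,126), (459,126), (441,272), (396,272). The crate's outer corners are at (216,94), (540,76), (504,328) and (250,340).

```bash
python3 - <<'E'
from h import *
import pickle; p=pickle.load(open('w6.pkl','rb'))
rect('loose',px2w(p,[(290,135),(340,135),(338,279),(292,279)],.055))
rect('packed',px2w(p,[(408,126),(459,126),(441,272),(396,272)],.055))
rect('crate',px2w(p,[(216,94),(540,76),(504,328),(250,340)],.092))
E
```

```text
loose c [0.6125 0.1915] edges [0.0428 0.1365 0.0455 0.1365] ang edge12 15.07
packed c [0.5784 0.2872] edges [0.0436 0.1366 0.0444 0.1363] ang edge12 15.47
crate c [0.5997 0.2414] edges [0.234  0.2122 0.2359 0.212 ] ang edge12 18.34
```

```bash
python3 - <<'E'
from h import *
o=get_obs(); p=camera_params('wrist'); Rt=np.array(o['tool_rot']); R=np.array(p['R']); C=-R.T@np.array(p['t'])
ct=Rt.T@(C-o['tcp_pos']); print('cam in tool',ct.round(4))
for w,px in ((.0855,[(222,306),(416,306)]),(.0584,[(250,299),(383,298)]),(.0436,[(264,293),(375,293)])):
    n=cv2.undistortPoints(np.array(px,float).reshape(-1,1,2),np.array(p['K']),np.array(p['distortion'])).reshape(-1,2)
    d=np.c_[n,np.ones(2)]@R@Rt
    for k in range(2):
        y=np.sign(d[k,1])*w/2; print(w,(ct+d[k]*(y-ct[1])/d[k,1]).round(4))
E
```

```text
cam in tool [ 0.083  -0.0009 -0.1241]
0.0855 [ 0.0086 -0.0428  0.0023]
0.0855 [0.0047 0.0428 0.009 ]
0.0584 [ 0.015  -0.0292 -0.003 ]
0.0584 [0.0045 0.0292 0.0168]
0.0436 [ 0.0222 -0.0218 -0.0112]
0.0436 [ 0.0172  0.0218 -0.0019]
```

Emit:
{"name": "move_arm", "arguments": {
  "series": "1 0.0089 -0.0363 0 0;1 0.0089 -0.0363 0 0;1 0.0089 -0.0363 0 0;1 0.0089 -0.0363 0 0;1 0.0089 -0.0363 0 0;1 0.0089 -0.0363 0 0;1 0.0089 -0.0363 0 0;1 0.0089 -0.0363 0 0;1 0.0089 -0.0363 0 0;1 0.0089 -0.0363 0 0;1 0 0 0.03 3.1;1 0 0 0.03 3.1"
}}

```text
t: 11.42
tcp_pos: [0.6231, -0.1793, 0.1659]
tool_rot: [[-0.988, -0.153, 0.002], [-0.153, 0.988, -0.001], [-0.002, -0.002, -1.0]]
force: [-0.1, 0.3, 0.7]
gripper_width: 0.0856
```

Emit:
{"name": "move_arm", "arguments": {
  "series": "1 0 0 0.03 0;1 0 0 0.02 0;1 0 0 0 0;1 0 0 0 0"
}}

```text
t: 11.75
tcp_pos: [0.6209, -0.1753, 0.1129]
tool_rot: [[-0.987, -0.159, -0.006], [-0.159, 0.987, 0.003], [0.005, 0.003, -1.0]]
force: [-0.3, -0.1, 0.9]
gripper_width: 0.0854
```

```bash
python3 - <<'E'
from h import *
go(.6272,-.1761,.03,99.16)
p=camera_params('wrist'); s=snapshot('wrist'); cv2.imwrite('pics/w7.png',s[:,:,::-1])
a=np.radians(9.16);k=np.array([(-.075,-.033),(-.075,.033),(.075,.033),(.075,-.033)])
X=k@np.array([[np.cos(a),np.sin(a)],[-np.sin(a),np.cos(a)]])+[.6272,-.1761]
print(w2px(p,np.c_[X,np.full(4,.014)]).round())
import pickle; pickle.dump(p,open('w7.pkl','wb'))
E
```

```text
t 11.75 tcp [ 0.6209 -0.1753  0.1129] yaw 99.15 q6 -123.9 shift [-0.0065 -0.0021  0.0828] spin -0.00787668719128476 F [-0.3 -0.1  0.9]
[[266. 147.]
 [369. 146.]
 [360. 343.]
 [276. 344.]]
```

View pics/w7.png

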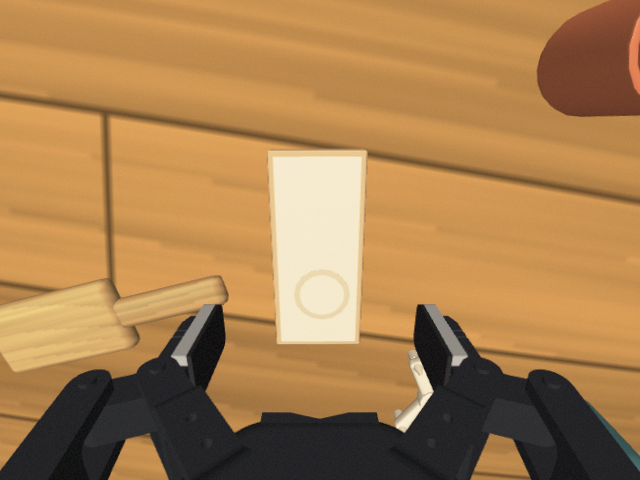

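Shelf corners at (269,151), (367,151), (358,343) and (278,344), as predicted; the fingers clear the paddle and the stilt. Next: lower and grip.

Emit:
{"name": "move_arm", "arguments": {
  "series": "1 -0.006 -0.002 0.03 0;1 0 0 0.03 0;1 0 0 0.02 0;1 0 0 0.01 0;1 0 0 0.006 0;1 0 0 0.003 0;1 0 0 0 0;1 0 0 0 0"
}}

```text
t: 12.47
tcp_pos: [0.6304, -0.1774, 0.0188]
tool_rot: [[-0.987, -0.16, 0.003], [-0.16, 0.987, -0.001], [-0.003, -0.002, -1.0]]
force: [0.0, -0.6, 0.3]
gripper_width: 0.0854
```

Emit:
{"name": "move_arm", "arguments": {
  "series": "1 0 0 0.003 0;1 0 0 0.002 0;1 0 0 0 0;0.8 0 0 0 0;0.6 0 0 0 0;0.6 0 0 0 0;0.4 0 0 0 0;0 0 0 0 0;0 0 0 0 0;0 0 0 0 0;0 0 0 0 0;0 0 0 0 0",
  "force": 50
}}

```text
t: 13.47
tcp_pos: [0.6296, -0.177, 0.0125]
tool_rot: [[-0.987, -0.159, 0.001], [-0.159, 0.987, -0.0], [-0.001, -0.0, -1.0]]
force: [0.1, -0.1, 6.1]
gripper_width: 0.0645
```

Emit:
{"name": "move_arm", "arguments": {
  "series": "0 0 0 -0.005 0;0 0 0 -0.01 0;0 0 0 -0.02 0;0 0 0 -0.03 0;0 0 0 -0.03 0;0 0 0 -0.03 0;0 0 0 -0.03 0;0 0 0 0 0;0 0 0 0 0"
}}

```text
t: 14.22
tcp_pos: [0.6299, -0.1773, 0.1691]
tool_rot: [[-0.987, -0.159, 0.004], [-0.159, 0.987, -0.002], [-0.003, -0.003, -1.0]]
force: [-0.9, -0.2, -2.9]
gripper_width: 0.0649
```

```bash
python3 - <<'E'
from h import *
go(.597,.240,.17,17)
p=camera_params('wrist'); s=snapshot('wrist'); cv2.imwrite('pics/w8.png',s[:,:,::-1])
import pickle; pickle.dump(p,open('w8.pkl','wb'))
E
```

```text
t 14.2167 tcp [ 0.6299 -0.1773  0.1691] yaw 99.17 q6 -123.8 shift [-0.034   0.4173 -0.0019] spin 82.17115333485464 F [-0.9 -0.2 -2.9]
```

Emit:
{"name": "move_arm", "arguments": {
  "series": "0 -0.0014 0.0173 0 0;0 -0.0028 0.0346 0 0;0 -0.0028 0.0346 0 0;0 -0.0028 0.0346 0 0;0 -0.0028 0.0346 0 0;0 -0.0028 0.0346 0 0;0 -0.0028 0.0346 0 0;0 -0.0028 0.0346 0 0;0 -0.0028 0.0346 0 0;0 -0.0028 0.0346 0 0;0 -0.0028 0.0346 0 0;0 -0.0028 0.0346 0 0"
}}

```text
t: 15.27
tcp_pos: [0.5947, 0.2231, 0.1633]
tool_rot: [[-0.987, -0.16, -0.006], [-0.16, 0.987, -0.001], [0.006, -0.0, -1.0]]
force: [1.5, -1.0, -2.7]
gripper_width: 0.0647
```

Emit:
{"name": "move_arm", "arguments": {
  "series": "0 -0.0014 0.0173 0 3.2;0 0 0 0 7;0 0 0 0 7;0 0 0 0 7;0 0 0 0 7;0 0 0 0 7;0 0 0 0 7;0 0 0 0 7;0 0 0 0 7;0 0 0 0 7;0 0 0 0 7;0 0 0 0 7"
}}

```text
t: 16.27
tcp_pos: [0.5937, 0.2386, 0.1631]
tool_rot: [[-0.32, 0.948, -0.006], [0.948, 0.32, -0.001], [0.001, -0.006, -1.0]]
force: [-0.0, 0.3, -2.4]
gripper_width: 0.0644
```

Emit:
{"name": "move_arm", "arguments": {
  "series": "0 0 0 0 2;0 0 0 0 0;0 0 0 0 0;0 0 0 0 0"
}}

```text
t: 16.6
tcp_pos: [0.595, 0.2385, 0.165]
tool_rot: [[-0.293, 0.956, -0.003], [0.956, 0.293, -0.001], [0.0, -0.003, -1.0]]
force: [0.3, -0.3, -2.0]
gripper_width: 0.0645
```

```bash
python3 - <<'E'
from h import *
go(.5976,.238,.0675,17)
p=camera_params('wrist'); s=snapshot('wrist'); cv2.imwrite('pics/w9.png',s[:,:,::-1])
import pickle; pickle.dump(p,open('w9.pkl','wb'))
E
```

```text
t 16.6 tcp [0.595  0.2385 0.165 ] yaw 17.04 q6 -4.3 shift [-0.0013  0.0027  0.0975] spin 0.03979968837589354 F [ 0.3 -0.3 -2. ]
```

View pics/w9.png

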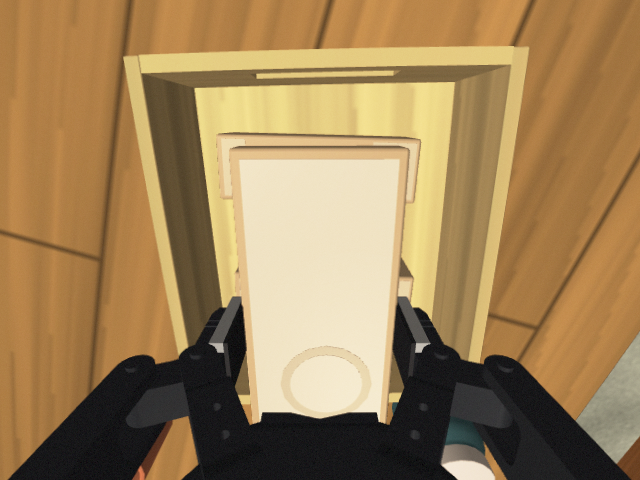

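The shelf is square over the crate and roughly level, with its far top edge at (233,158)–(407,158), and both props are visible below it. I'll check pitch and offset numerically.

```bash
python3 - <<'E'
from h import *
import pickle; p=pickle.load(open('w9.pkl','rb')); o=get_obs(); R=np.array(o['tool_rot'])[:2,:2]
for z in (.16,.1665,.173):
  w=px2w(p,[(233,156),(408,154)],z); print(z,np.linalg.norm(w[0]-w[1]).round(4),((w-np.array(o['tcp_pos'])[:2])@R).round(4))
E
```

```text
0.16 0.0658 [[ 0.0711 -0.0319]
 [ 0.0719  0.0339]]
0.1665 0.0625 [[ 0.0717 -0.0303]
 [ 0.0724  0.0322]]
0.173 0.0592 [[ 0.0723 -0.0286]
 [ 0.073   0.0306]]
```

Emit:
{"name": "move_arm", "arguments": {
  "series": "0 0 0.002 0.02 0;0 0 0 0.025 0;0 0 0 0.02 0;0 0 0 0.012 0;0 0 0 0.006 0;0 0 0 0.003 0;0 0 0 0 0;0 0 0 0 0"
}}

```text
t: 17.32
tcp_pos: [0.599, 0.2392, 0.0822]
tool_rot: [[-0.292, 0.956, 0.002], [0.956, 0.292, 0.001], [-0.0, 0.002, -1.0]]
force: [0.4, 0.6, -2.9]
gripper_width: 0.0643
```

Emit:
{"name": "move_arm", "arguments": {
  "series": "0 0 0 0.002 0;0 0 0 0.002 0;0 0 0 0.001 0;0 0 0 0 0"
}}

```text
t: 17.65
tcp_pos: [0.598, 0.2389, 0.0759]
tool_rot: [[-0.292, 0.956, -0.0], [0.956, 0.292, -0.0], [-0.0, -0.0, -1.0]]
force: [-1.0, 0.3, -2.8]
gripper_width: 0.0647
```

Emit:
{"name": "move_arm", "arguments": {
  "series": "0 0 0 0.002 0;0 0 0 0.002 0;0 0 0 0.001 0;0 0 0 0 0;0 0 0 0 0"
}}

```text
t: 18.07
tcp_pos: [0.5979, 0.2389, 0.0706]
tool_rot: [[-0.292, 0.956, -0.0], [0.956, 0.292, -0.0], [0.0, -0.0, -1.0]]
force: [-0.1, 0.3, -1.9]
gripper_width: 0.0647
```

Emit:
{"name": "move_arm", "arguments": {
  "series": "0 0 0 0.001 0;0 0 0 0.001 0;0 0 0 0 0;0 0 0 0 0"
}}

```text
t: 18.4
tcp_pos: [0.598, 0.2389, 0.0687]
tool_rot: [[-0.292, 0.956, -0.0], [0.956, 0.292, -0.0], [0.0, -0.0, -1.0]]
force: [0.2, -0.7, -3.5]
gripper_width: 0.0646
```

Emit:
{"name": "move_arm", "arguments": {
  "series": "0 0 0 0.001 0;0 0 0 0.001 0;0 0 0 0 0;0 0 0 0 0"
}}

```text
t: 18.73
tcp_pos: [0.5982, 0.239, 0.0675]
tool_rot: [[-0.292, 0.956, 0.0], [0.956, 0.292, 0.0], [-0.0, 0.0, -1.0]]
force: [-1.8, 0.4, 1.4]
gripper_width: 0.0646
```

Emit:
{"name": "move_arm", "arguments": {
  "series": "0 0 0 0.001 0;0 0 0 0 0;0 0 0 0 0;0.8 0 0 0 0;0.9 0 0 0 0;0.95 0 0 0 0;0.95 0 0 0 0;0.95 0 0 0 0"
}}

```text
t: 19.4
tcp_pos: [0.5981, 0.2389, 0.0656]
tool_rot: [[-0.292, 0.956, 0.0], [0.956, 0.292, 0.0], [0.0, 0.0, -1.0]]
force: [-0.6, 0.1, -1.1]
gripper_width: 0.0813
```

Emit:
{"name": "move_arm", "arguments": {
  "series": "0.95 0 0 -0.005 0;0.95 0 0 -0.015 0;1 0 0 -0.03 0;1 0 0 -0.04 0;1 0 0 -0.04 0;1 0 0 -0.04 0;1 0 0 -0.015 0;1 0 0 0 0;1 0 0 0 0"
}}

```text
t: 20.15
tcp_pos: [0.5987, 0.2391, 0.2538]
tool_rot: [[-0.292, 0.956, 0.005], [0.956, 0.292, 0.001], [-0.0, 0.005, -1.0]]
force: [0.1, 0.1, 0.1]
gripper_width: 0.0853
```

```bash
python3 - <<'E'
from h import *
go(.473,-.0274,.25,70)
p=camera_params('wrist'); s=snapshot('wrist'); cv2.imwrite('pics/w10.png',s[:,:,::-1])
import pickle; pickle.dump(p,open('w10.pkl','wb'))
def white(s,p,z):
    h=cv2.cvtColor(s,cv2.COLOR_RGB2HSV); print(h[200,320],h[250,320])
    m=((h[...,1]<50)&(h[...,2]>h[...,2].max()*.8)).astype(np.uint8)
    m=cv2.morphologyEx(m,cv2.MORPH_OPEN,np.ones((5,5)))
    for c in sorted(cv2.findContours(m,0,2)[0],key=cv2.contourArea)[-2:]:
        a=cv2.approxPolyDP(c,8,True)[:,0]; print(cv2.contourArea(c),a.tolist())
        if len(a)==4: rect('shelf?',px2w(p,a,z))
white(s,p,.069)
print('cup px',w2px(p,[.473,-.0274,.075]))
E
```

```text
t 20.15 tcp [0.5987 0.2391 0.2538] yaw 16.97 q6 -4.2 shift [-0.2182 -0.198   0.003 ] spin -53.02674716197204 F [0.1 0.1 0.1]
[ 22  37 248] [ 22  34 249]
1089.0 [[428, 381], [394, 396], [402, 422], [431, 394]]
shelf? c [0.7722 0.0577] edges [0.0435 0.0427 0.0528 0.02  ] ang edge12 -55.73
7080.5 [[286, 138], [291, 281], [345, 281], [346, 246], [316, 264], [299, 244], [321, 223], [347, 241], [349, 138]]
cup px [[146.80081133 398.82570856]]
```

Emit:
{"name": "move_arm", "arguments": {
  "series": "1 -0.0273 -0.0248 0 0;1 -0.0273 -0.0248 0 0;1 -0.0273 -0.0248 0 0;1 -0.0273 -0.0248 0 0;1 -0.0273 -0.0248 0 0;1 -0.0273 -0.0248 0 0;1 -0.0273 -0.0248 0 0;1 -0.0273 -0.0248 0 0;1 0 0 0.03 0;1 0 0 0.03 0;1 0 0 0 0;1 0 0 0 0",
  "force": 25
}}

```text
t: 21.2
tcp_pos: [0.4697, -0.0273, 0.1876]
tool_rot: [[-0.292, 0.957, -0.008], [0.957, 0.292, 0.002], [0.004, -0.007, -1.0]]
force: [0.9, 0.2, 0.7]
gripper_width: 0.0854
```

```bash
python3 - <<'E'
from h import *
import pickle
rect('shelf white face',px2w(pickle.load(open('w10.pkl','rb')),[(286,138),(349,138),(345,281),(291,281)],.069))
go(.473,-.0274,.045,17)
p=camera_params('wrist'); s=snapshot('wrist'); cv2.imwrite('pics/w11.png',s[:,:,::-1])
h=cv2.cvtColor(s,cv2.COLOR_RGB2HSV).astype(int); m=((h[...,0]<12)&(h[...,1]>110)).astype(np.uint8)
m=cv2.morphologyEx(m,cv2.MORPH_OPEN,np.ones((7,7)))
c=max(cv2.findContours(m,0,2)[0],key=cv2.contourArea); print(cv2.contourArea(c),cv2.boundingRect(c))
th=np.linspace(0,2*np.pi,90)
q=[w2px(p,np.c_[.473+r*np.cos(th),-.0274+r*np.sin(th),np.full(90,z)]) for r,z in ((.031,.075),(.031,.01),(.027,0))]
q=np.vstack(q); print('predicted bbox',q.min(0).round(),(q.max(0)-q.min(0)).round())
E
```

```text
shelf white face c [0.5991 0.2392] edges [0.0557 0.14   0.055  0.1398] ang edge12 -72.94
t 21.2 tcp [ 0.4697 -0.0273  0.1876] yaw 16.95 q6 -32.7 shift [-0.0017  0.0041  0.1426] spin -0.0495462686080117 F [0.9 0.2 0.7]
5291.5 (289, 189, 78, 90)
predicted bbox [282. 185.] [83. 94.]
```

Emit:
{"name": "move_arm", "arguments": {
  "series": "1 0 0.002 0.03 0;1 0 0 0.03 0;1 0 0 0.03 0;1 0 0 0.025 0;1 0 0 0.015 0;1 0 0 0.008 0;1 0 0 0 0;1 0 0 0 0;1 0 0 0 0"
}}

```text
t: 22.0
tcp_pos: [0.4757, -0.0275, 0.0548]
tool_rot: [[-0.292, 0.956, 0.004], [0.956, 0.292, -0.001], [-0.002, 0.003, -1.0]]
force: [-0.1, 0.1, 1.2]
gripper_width: 0.0856
```

```bash
python3 - <<'E'
from h import *
go(.473,-.0274,.045,17)
p=camera_params('wrist'); s=snapshot('wrist'); cv2.imwrite('pics/w12.png',s[:,:,::-1])
h=cv2.cvtColor(s,cv2.COLOR_RGB2HSV).astype(int); m=((h[...,0]<12)&(h[...,1]>110)).astype(np.uint8)
m=cv2.morphologyEx(m,cv2.MORPH_OPEN,np.ones((7,7)))
c=max(cv2.findContours(m,0,2)[0],key=cv2.contourArea); print(cv2.contourArea(c),cv2.boundingRect(c))
th=np.linspace(0,2*np.pi,90)
for x,y in ((.473,-.0274),tuple(get_obs()['tcp_pos'][:2])):
    q=w2px(p,np.c_[x+.031*np.cos(th),y+.031*np.sin(th),np.full(90,.075)]); print('rim bbox',q.min(0).round(),(q.max(0)-q.min(0)).round())
E
```

```text
t 22.0 tcp [ 0.4757 -0.0275  0.0548] yaw 17.0 q6 -32.5 shift [ 0.0009 -0.0025  0.0098] spin 0.0012610629471652146 F [-0.1  0.1  1.2]
11731.0 (247, 302, 140, 109)
rim bbox [227. 280.] [166. 138.]
rim bbox [234. 283.] [166. 137.]
```

Emit:
{"name": "move_arm", "arguments": {
  "series": "1 -0.002 0 0.006 0;1 0 0 0.005 0;1 0 0 0 0;0.85 0 0 0 0;0.8 0 0 0 0;0.75 0 0 0 0;0.7 0 0 0 0;0.65 0 0 0 0;0.6 0 0 0 0;0.5 0 0 0 0;0.3 0 0 0 0;0 0 0 0 0"
}}

```text
t: 23.05
tcp_pos: [0.475, -0.0293, 0.0423]
tool_rot: [[-0.292, 0.956, 0.001], [0.956, 0.292, -0.0], [-0.001, 0.001, -1.0]]
force: [-0.5, -0.1, 4.2]
gripper_width: 0.0622
```

Emit:
{"name": "move_arm", "arguments": {
  "series": "0 0 0 0 0;0 0 0 0 0;0 0 0 -0.003 0;0 0 0 -0.006 0;0 0 0 -0.01 0;0 0 0 0 0;0 0 0 0 0"
}}

```text
t: 23.63
tcp_pos: [0.4749, -0.0293, 0.0615]
tool_rot: [[-0.292, 0.956, 0.001], [0.956, 0.292, -0.0], [-0.001, 0.001, -1.0]]
force: [-0.4, -0.2, -0.8]
gripper_width: 0.0626
```

Emit:
{"name": "move_arm", "arguments": {
  "series": "0 0 0 -0.02 0;0 0 0 -0.03 0;0 0 0 -0.03 0;0 0 0 -0.03 0;0 0 0 -0.03 0;0 0 0 -0.02 0;0 0 0 0 0;0 0 0 0 0"
}}

```text
t: 24.3
tcp_pos: [0.4749, -0.0293, 0.2216]
tool_rot: [[-0.292, 0.956, 0.002], [0.956, 0.292, -0.001], [-0.001, 0.002, -1.0]]
force: [-0.3, -0.2, -1.3]
gripper_width: 0.0627
```

```bash
python3 - <<'E'
from h import *
go(.599,.239,.2,17)
s=snapshot('side'); cv2.imwrite('pics/s13.png',s[:,:,::-1])
h=cv2.cvtColor(s,cv2.COLOR_RGB2HSV).astype(int); m=((h[...,0]<10)&(h[...,1]>130)&(h[...,2]>60)).astype(np.uint8); m[:,450:]=0;m[:140]=0
m=cv2.morphologyEx(m,cv2.MORPH_OPEN,np.ones((5,5)))
c=max(cv2.findContours(m,0,2)[0],key=cv2.contourArea); print(cv2.contourArea(c),cv2.boundingRect(c),get_obs()['gripper_width'])
x,y,z=get_obs()['tcp_pos']; print(w2px('side',[[x,y,z-.0423],[x,y,z+.033],[.473,-.0274,0],[.473,-.0274,.075]]).round())
E
```

```text
t 24.3 tcp [ 0.4749 -0.0293  0.2216] yaw 16.97 q6 -32.7 shift [0.2204 0.197  0.0217] spin -0.027330851596701677 F [-0.3 -0.2 -1.3]Traceback (most recent call last):
  File "<stdin>", line 6, in <module>
ValueError: max() iterable argument is empty
```

The force of -1.3 N matches the cup's weight, so it is held. Carrying it to the shelf.

Emit:
{"name": "move_arm", "arguments": {
  "series": "0 0.011 0.0098 0 0;0 0.022 0.0197 0 0;0 0.022 0.0197 0 0;0 0.022 0.0197 0 0;0 0.022 0.0197 0 0;0 0.022 0.0197 0 0;0 0.022 0.0197 0 0;0 0.022 0.0197 0 0;0 0.022 0.0197 0 0;0 0.022 0.0197 0 0;0 0.011 0.0098 0 0;0 0 0 0 0"
}}

```text
t: 25.35
tcp_pos: [0.5979, 0.2411, 0.217]
tool_rot: [[-0.295, 0.956, -0.005], [0.956, 0.295, -0.0], [0.001, -0.005, -1.0]]
force: [-1.0, -1.2, -1.1]
gripper_width: 0.0624
```

Emit:
{"name": "move_arm", "arguments": {
  "series": "0 0 0 0.015 0;0 0 0 0.025 0;0 0 0 0.025 0;0 0 0 0.015 0;0 0 0 0.008 0;0 0 0 0.004 0;0 0 0 0 0;0 0 0 0 0;0 0 0 0 0"
}}

```text
t: 26.1
tcp_pos: [0.5995, 0.2388, 0.1304]
tool_rot: [[-0.292, 0.956, 0.003], [0.956, 0.292, 0.001], [-0.0, 0.003, -1.0]]
force: [0.6, 0.0, -1.1]
gripper_width: 0.0624
```

Position is good. Lowering towards TCP z ≈ 0.111.

Emit:
{"name": "move_arm", "arguments": {
  "series": "0 0 0 0.005 0;0 0 0 0.004 0;0 0 0 0.003 0;0 0 0 0 0;0 0 0 0 0;0 0 0 0 0"
}}

```text
t: 26.6
tcp_pos: [0.5987, 0.2387, 0.1168]
tool_rot: [[-0.292, 0.956, 0.0], [0.956, 0.292, 0.0], [0.0, 0.0, -1.0]]
force: [0.6, -0.4, -1.2]
gripper_width: 0.0625
```

Emit:
{"name": "move_arm", "arguments": {
  "series": "0 0 0 0.001 0;0 0 0 0.001 0;0 0 0 0 0;0 0 0 0 0"
}}

```text
t: 26.93
tcp_pos: [0.5986, 0.2387, 0.1148]
tool_rot: [[-0.292, 0.956, -0.0], [0.956, 0.292, -0.0], [0.0, -0.0, -1.0]]
force: [0.4, -0.2, -2.1]
gripper_width: 0.0628
```

Emit:
{"name": "move_arm", "arguments": {
  "series": "0 0 0 0.001 0;0 0 0 0.001 0;0 0 0 0 0;0 0 0 0 0"
}}

```text
t: 27.27
tcp_pos: [0.5985, 0.2387, 0.1127]
tool_rot: [[-0.292, 0.956, -0.0], [0.956, 0.292, -0.0], [0.0, -0.0, -1.0]]
force: [0.0, -0.5, -0.6]
gripper_width: 0.0624
```

Emit:
{"name": "move_arm", "arguments": {
  "series": "0 0 0 0.001 0;0 0 0 0 0;0 0 0 0 0"
}}

```text
t: 27.52
tcp_pos: [0.5986, 0.2387, 0.1117]
tool_rot: [[-0.292, 0.956, -0.0], [0.956, 0.292, -0.0], [0.0, -0.0, -1.0]]
force: [0.5, -0.4, -0.8]
gripper_width: 0.0626
```

Emit:
{"name": "move_arm", "arguments": {
  "series": "0 0 0 0.001 0;0 0 0 0 0;0 0 0 0 0"
}}

```text
t: 27.77
tcp_pos: [0.5988, 0.2388, 0.1113]
tool_rot: [[-0.292, 0.956, 0.0], [0.956, 0.292, 0.0], [-0.0, 0.0, -1.0]]
force: [-1.9, -0.7, 1.5]
gripper_width: 0.0624
```

Contact is at exactly the expected height. Releasing gently.

Emit:
{"name": "move_arm", "arguments": {
  "series": "0.75 0 0 0 0;0.78 0 0 0 0;0.82 0 0 0 0;0.88 0 0 0 0;0.95 0 0 0 0;1 0 0 0 0;1 0 0 0 0;1 0 0 0 0"
}}

```text
t: 28.43
tcp_pos: [0.5986, 0.2387, 0.1108]
tool_rot: [[-0.292, 0.956, -0.0], [0.956, 0.292, -0.0], [-0.0, -0.0, -1.0]]
force: [-0.6, 0.5, -0.5]
gripper_width: 0.0852
```

Emit:
{"name": "move_arm", "arguments": {
  "series": "1 0 0 -0.006 0;1 0 0 -0.012 0;1 0 0 -0.025 0;1 0 0 -0.035 0;1 0 0 -0.04 0;1 0 0 -0.03 0;1 -0.025 -0.02 0 0;1 -0.03 -0.025 0 0;1 -0.03 -0.025 0 0;1 -0.03 -0.025 0 0;1 -0.03 -0.025 0 0;1 -0.03 -0.025 0 0"
}}

```text
t: 29.43
tcp_pos: [0.5102, 0.0277, 0.2604]
tool_rot: [[-0.293, 0.956, 0.002], [0.956, 0.293, -0.0], [-0.001, 0.002, -1.0]]
force: [0.7, -0.3, -0.5]
gripper_width: 0.0857
```

Emit:
{"name": "move_arm", "arguments": {
  "series": "1 -0.03 -0.025 0 0;1 0 0 0 0;1 0 0 0 0;1 0 0 0 0"
}}

```text
t: 29.77
tcp_pos: [0.4962, -0.007, 0.26]
tool_rot: [[-0.291, 0.957, 0.002], [0.957, 0.291, 0.0], [-0.001, 0.002, -1.0]]
force: [0.5, -0.5, 0.0]
gripper_width: 0.0852
```

```bash
python3 - <<'E'
from h import *
go(.6,.24,.25,17)
c=snapshot('top')[120:350,95:560,::-1]; b=snapshot('side')[150:390,200:430,::-1]; w=snapshot('wrist')[:,:,::-1]
im=np.zeros((600,800,3),np.uint8)
im[:340,:688]=cv2.resize(c,(688,340),interpolation=cv2.INTER_CUBIC)
im[340:600,:249]=cv2.resize(b,(249,260),interpolation=cv2.INTER_CUBIC); im[340:600,260:607]=cv2.resize(w,(347,260))
cv2.imwrite('pics/final.png',im)
E
```

```text
t 29.7667 tcp [ 0.4962 -0.007   0.26  ] yaw 16.93 q6 -29.5 shift [0.2061 0.1712 0.0103] spin -0.07242299618654613 F [ 0.5 -0.5  0. ]
```

View pics/final.png

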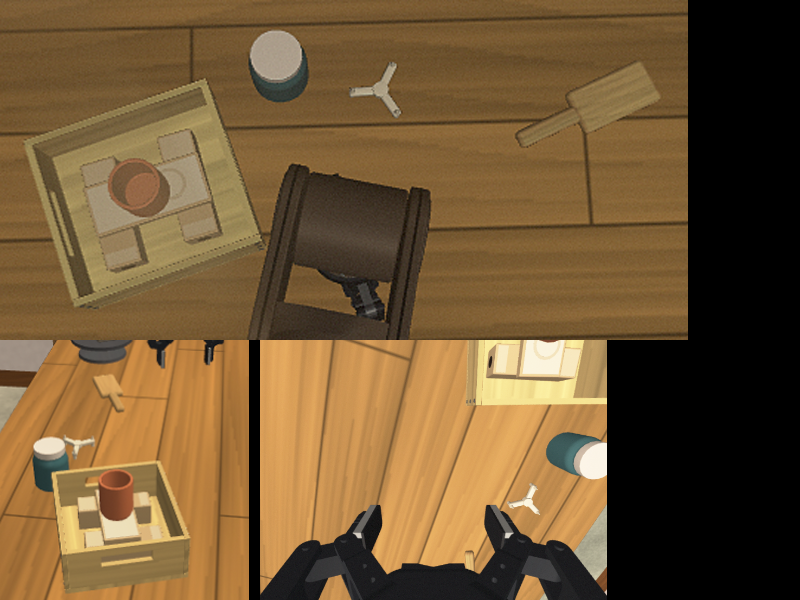

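Both props, the shelf across them and the upright cup near its middle all look right. The jar, stilt and paddle have not moved.

```bash
python3 - <<'E'
from h import *
print('cup axis',px2w('top',[(95+134/1.48,120+184/1.48)],.144))
print(finish_job())
E
```

```text
cup axis [[0.59698609 0.23887957]]
the job is handed in; nothing more can be done
None
```

The crate is packed in the order asked, and I handed the job in at about 30 s of the 72 s allowed.

- **Loose prop:** it lies flat on the crate floor on the -y side. It measured within about 0.5° of parallel to the packed prop, with the two about 102 mm apart.
- **Shelf:** it lies flat across both props, centred at about (0.599, 0.239). The whole face measured evenly, which fits it lying level.
- **Cup:** it touched down at the expected height and stands upright. Its axis is at about (0.597, 0.239), within 2–3 mm of the shelf's centre.
- **Everything else:** in the last pictures the jar, stilt and paddle have not moved by eye. The arm stands clear and touches nothing.

**What went wrong:**
- **Finger linkage on the crate wall:** while opening to release the prop, the linkage leaned on the -y wall with about 20 N. That is under the 40 N limit. I shifted the tool to relieve it before lifting, and the prop's position afterwards was fine.
- **Failed cup check:** an automatic side-camera check of the held cup failed because its colour mask found nothing. I relied instead on the measured weight of 1.3 N and the final pictures.

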